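# Index the parts carousel with its ratchet lever and set the magnifier over the pocket

## Task

Work the ratchet lever of the parts carousel, stroke by stroke, until the pocket holding the square metal can has come round to the fixed pointer, without carrying it past and without turning the tray by hand, and let the lever spring back home. Then swing the magnifier so that its lens is centred over that pocket, and let go of it; if the lens is in your way at first, swing it farther aside. Leave the reel, bottle and cup where they stand.

Things in the scene. Friction and masses are not known exactly. Their poses are not given: they have to be found in the camera images.
- station: Fixed white base plate 12 mm thick; origin at bench height under the carousel axle; it spans x -110 to 110, y -120 to 250 mm. +y points from the axle to the pointer and the magnifier's post; the lever handle is over the -x edge. Angles named below are in this frame, counter-clockwise from above, 0 along +x. An orange meter, 48 mm high, lies beyond the +x edge, out of the way.
- axle (a point): On the vertical axis of tray and lever, 60 mm above the bench, level with the tray's top face.
- tray: Round grey tray of 170 mm diameter, top face 60 mm above the bench, with ten dark round pockets, 36 degrees apart, on a 62 mm radius. Nine hold low round caps; one holds a square metal can 22 x 22 x 10 mm. The origin is on the axle at bench height; its +y axis points to the square can. Do not touch it: it is moved with the lever only.
- square_can (a point): Centre of the top of the square can, 71 mm above the bench.
- carousel (a joint): Angle of the tray: 0 when the square can stands at the pointer; negative before that. The tray turns counter-clockwise seen from above, 0.628 rad (one pocket) for each full lever stroke; a sprung roller holds it at whole pockets. At the start it is 2, 3 or 4 pockets short (about -1.26, -1.88 or -2.51). Within the first moment it may settle to a whole pocket.
- lever (a joint): Ratchet lever under the tray: 0 at home, grows counter-clockwise seen from above, stop at 0.83 rad. The first 0.17 rad are free play; push to 0.7 or more for a stroke to count. A spring brings it home when let go (2 N at the handle at home, 3.5 N at the stop; 3 N more while it drives the tray); going home does not move the tray. Bring it below 0.1 rad before the next stroke.
- handle_top (a point): Centre of the top of the lever's handle: an upright round black grip, 26 mm in diameter, from 55 to 115 mm above the bench, at 145 mm from the axle. It stands at 165 degrees of the station frame at home and swings to 212 degrees; nothing but its thin stem and the flat lever (top 23 mm above the bench) is below it.
- pick_point (a point): Fixed point over the pocket place at the pointer, 62 mm from the axle along the station's +y, 65 mm above the bench. The pointer is a dark bracket at the tray's edge there, its top 80 mm above the bench.
- magnifier (a joint): Angle of the magnifier arm: 0 with the lens over the pick point; grows as the lens swings clockwise seen from above, out past the lever's handle on the station's -x side; limits -0.6 and 1.65. It starts between 0.5 and 1.6. Friction holds it where it is left (about 1.3 N at its grip moves it). Below about 1.1 the lens hangs close to or over the handle's path; at 1.35 or more it is clear.
- magnifier_hinge (a point): Hinge of the arm, on the vertical axis of its 20 mm post, 200 mm from the axle along the station's +y, 165 mm above the bench.
- lens_center (a point): Centre of the round lens, 138 mm from the hinge, 165 mm above the bench; its white ring measures 96 mm outside and is 12 mm thick.
- grip_top (a point): Centre of the top of the magnifier's grip: an upright round black peg of 20 mm diameter, 92 mm from the hinge on the arm towards the lens, from 170 to 225 mm above the bench.
- solder_reel: Bystander: white and silver reel standing on its flange, 72 mm in diameter, 55 mm high; origin under its centre.
- flux_bottle: Bystander: amber bottle, 50 mm in diameter, 140 mm high; origin under its centre.
- tool_cup: Bystander: grey open cup, 68 mm in diameter, 80 mm high; origin under its centre.

How it is judged:
By the outcome, as a careful person would: the job done as asked, in the order asked, and still so for the second after the job is handed in, with the robot touching nothing.
It also fails if it takes over 72 s, if anything falls off the work surface, if the arm or the gripper's body presses on something with over 40 N, if the wrist force passes 120 N, or if a joint passes its speed limit or range.

## Robot

A 7-joint arm with a two-finger parallel gripper is mounted at the origin on the work surface. World frame = base frame: x ahead of the robot, y to its left, z up, the work surface at z = 0. Lengths are in mm, angles in rad, forces in N, time in s.
With the tool pointing down it reaches from about 425 to 1025 mm from the base axis. Payload 9.4 kg.
Tool frame: the origin (TCP) lies midway between the tips of the shut fingers; the grasp point (between the pads) lies 19 mm behind it; z points along the fingers, y is the direction in which the jaws open and shut (so a half turn about z gives the same grasp; the last joint's range is limited). The gripper opens to 85 mm and grips with 20 to 120 N. Pads are 22 mm wide; open, the fingers measure 114 mm over their backs; the gripper's body (76 mm by 85 mm) begins 54 mm behind the grasp point. The pads swing forward as they close: fully open they stand 13 mm farther back than shut.
Start: joints at [-1.328, 0.599, -0.003, 1.599, 0.002, 0.943, -0.08], TCP at [227.927, 688.239, 231.275] pointing down, gripper open.
Joint ranges: [-2.57, 2.57], [-0.35, 1.97], [-1.29, 1.29], [0.11, 2.56], [-1.05, 4.19], [0.11, 1.86], [-2.63, 2.63]. Speed limits (rad/s): [2.22, 2.22, 3.01, 3.01, 3.14, 3.14, 3.14].

## Interface

Orientations are given as [roll, pitch, yaw] about the fixed x, y, z axes, in that order (R = Rz(yaw) Ry(pitch) Rx(roll)).
In Python, from rig import telemetry, read_camera, calibration, order, boxes_of, trace gives the robot as it stands. The module is installed in compiled form; this text tells all that it offers.
- The arm moves only by the tool servo_tool, never from a script. Its argument "moves" is a list of rows, each an object with "hand": the opening, from 0 (shut) to 1 (fully open); "translation": the shift along the tool's x, y, z in cm, a list of three; "angular": the turn, a rotation vector about the tool's x, y, z in degrees, a list of three. In form: [{"hand": hand, "translation": [tx, ty, tz], "angular": [wx, wy, wz]}, ...]. A call has 1 to 20 rows; each row shifts and turns the commanded pose from where the row before left it, along the tool's axes as they then stand; what a row does not reach is not made up. A row lasts 1/12 s, in which the tool goes at most 41.7 mm and 7.16 degrees, less where a joint would pass 70% of its speed; a pose out of reach is approached as far as the arm can. A call with a gripper value outside its range is refused whole. The fingers move at their own pace and stop on an object; "force" is the grip in N (left out, the last holds). Time passes only in rows, so rows that do not move let the fingers close. It gives the time, the measured TCP pose, the force and the opening at its end, in the units of the state.
- telemetry.get_state(): the state, without advancing time (a new reading comes with each control period).
- read_camera(name): name is "scene" or "top" or "wrist"; returns the picture (480x640x3 uint8, red, green, blue); there is no depth.
- calibration(name): a dict with "fov_y" (degrees; the focal length in pixels is half the picture's height over the tangent of half this angle, whatever the lens; pixels are square), "cx", "cy" (the principal point, pixels), "cam_to_world" (4x4, takes a point from camera to world coordinates); the wrist camera has in their place "T_tool_cam" (4x4, takes a point from camera to tool coordinates, whose origin is the TCP and whose axes are the flange's). Camera axes: x right, y down, z forward; pixel columns grow to the right and rows downward; lengths in mm; the calibration is good to about 2 mm. A picture is of the moment at which its call begins: read the wrist's pose just before it. calibration takes no time and is no camera call.
- order.sign_off(): hands the job in, once; it reports no verdict.
Trained networks look in the newest picture that a camera, given by its name, has taken for a name from the list of things; names that differ only in an ending like _2 or _b are one class to them, and where a whole thing is asked for, a point or a joint stands for the part that bears it (a point fixed in the world has none). Each returns a list of dicts, best first, with "p" (0 to 1); they miss things now and then, are a little off and sometimes report something else, mostly with a low value. They report only what shows in the picture. A call takes as long as a camera call.
- boxes_of(camera, query): "xyz" ([x, y, z] in mm, in the coordinates of the camera as it stood for that picture, good to about 4 mm: the middle of the surface that is visible of it).
- trace(camera, query): "mask" (480x640 bool, what is visible of it).
The state is a dict: "time": time; "joint_positions": joint angles; "qd": joint speeds; "effort": joint torques, N m; "tcp_pos": TCP position; "tool_rot": TCP orientation; "force": force on the tool from outside, world axes, zero at the start; "torque": the same for the moment, N m; "gripper_width": opening from 0.0 (shut) to 1.0 (fully open).
Only numpy, scipy, OpenCV 4.12 (cv2) and the standard library are available. Lean on these libraries where they do the work, as an engineer would, in place of code of your own. Each camera call takes 0.05 s, during which the arm holds its last target. There are 200 camera calls.

## Working session

There is one attempt and no reset: what is moved stays moved. The work goes in short steps, Python scripts to look and compute and a tool call to move; the robot and the scene stay as the last step left them, time stands still between calls to the robot, and variables do not carry over. Pictures are saved under pics/ and viewed, about 8 in all and at most 12, crops included, and the job is handed in when it is done.

Besides the shell and the picture viewer there is one more tool, called as name(argument=value, ...) on one line, values as JSON. servo_tool: Moves the arm, as the interface text tells. Its arguments: {"type":"object","properties":{"moves":{"type":"array"},"force":{"type":"number"}},"required":["moves"]}

```bash
mkdir -p pics
cat > h.py <<'E'
import numpy as np, cv2
from rig import telemetry, read_camera, calibration, order, boxes_of, trace
def snap(c,name=None):
    im=read_camera(c)
    if name: cv2.imwrite(f'pics/{name}.png',im[:,:,::-1])
    return im
def c2w(c):
    k=calibration(c); return np.array(k['cam_to_world'])
def find(c,q):
    r=boxes_of(c,q); T=c2w(c)
    return [(round(d['p'],2),(T@np.r_[d['xyz'],1])[:3].round(1).tolist()) for d in r[:3]]
def proj(c,P):
    k=calibration(c);T=np.linalg.inv(np.array(k['cam_to_world']));f=240/np.tan(np.radians(k['fov_y'])/2)
    p=(np.c_[P,np.ones(len(P))]@T.T)[:,:3]
    return np.c_[k['cx']+f*p[:,0]/p[:,2],k['cy']+f*p[:,1]/p[:,2]]
E
python3 - <<'E'
from h import *
s=telemetry.get_state();print(s)
for c in ('scene','top'):
    snap(c,c+'0'); print(c,calibration(c))
    for q in ('station','tray','square_can','handle_top','magnifier_hinge','lens_center','grip_top','solder_reel','flux_bottle','tool_cup'):
        print(q,find(c,q))
E
```

```text
{'time': 0.0, 'joint_positions': array([-1.32771523,  0.60011517, -0.00253818,  1.60013711,  0.00180356,
        0.94288234, -0.07979408]), 'qd': array([-1.87180215e-03, -6.57647678e-05, -4.89120656e-04, -4.38643841e-04,
        1.23508593e-04,  4.41773601e-05, -2.71150159e-03]), 'effort': array([-1.74657973e-03, -7.76426768e+01,  1.56510741e+00, -2.58012003e+01,
        1.24662335e-02,  8.87456088e-03,  1.03750804e-05]), 'tcp_pos': array([227.78199775, 687.79305273, 230.42163112]), 'tool_rot': array([-3.14005979e+00,  1.47157304e-04,  2.82187402e+00]), 'force': array([ 0.27558391,  0.29308646, -0.62329709]), 'torque': array([-0.0165994 , -0.00845669,  0.01373672]), 'gripper_width': 0.9963985200942597}
scene {'fov_y': 57.432145549100845, 'cx': 311.4557148554893, 'cy': 242.44328393102947, 'cam_to_world': array([[-1.27377444e-01,  8.50629209e-01, -5.10102868e-01,
         1.01262832e+03],
       [ 9.91775970e-01,  1.15696248e-01, -5.47248059e-02,
         3.02498465e+01],
       [ 1.24664698e-02, -5.12878473e-01, -8.58370700e-01,
         8.94958521e+02],
       [ 0.00000000e+00,  0.00
[... 749 characters left out ...]
99061e-02,  4.72118431e-03,
        -2.85953893e+01],
       [-7.01523266e-03, -1.60040647e-01, -9.87085497e-01,
         1.11273108e+03],
       [ 0.00000000e+00,  0.00000000e+00,  0.00000000e+00,
         1.00000000e+00]])}
station [(0.67, [595.6, -25.1, 15.1])]
tray [(0.68, [610.0, -94.7, 60.3])]
square_can [(0.62, [612.9, -96.5, 62.0])]
handle_top [(0.62, [501.5, -61.7, 44.0])]
magnifier_hinge [(0.58, [597.8, -22.1, 12.5])]
lens_center [(0.62, [511.3, 43.7, 173.6])]
grip_top [(0.71, [512.4, 40.3, 170.1]), (0.61, [498.0, -63.6, 37.8])]
solder_reel [(0.7, [446.0, -307.7, 57.5]), (0.62, [613.5, -100.4, 61.6])]
flux_bottle [(0.94, [453.0, 83.3, 99.0])]
tool_cup [(0.8, [609.2, -303.2, 42.3])]
```

View pics/top0.png

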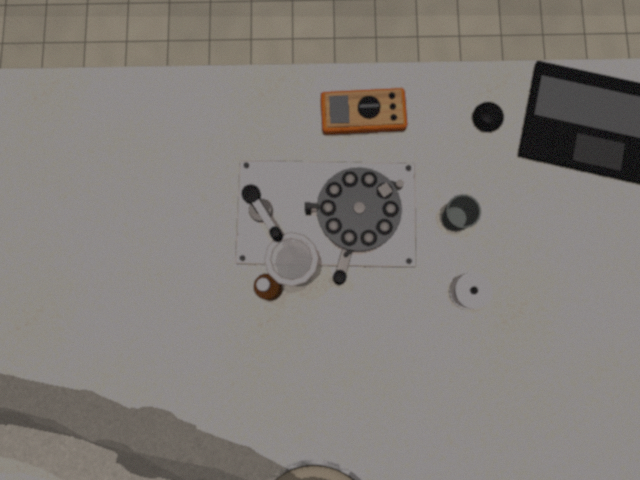

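View pics/scene0.png

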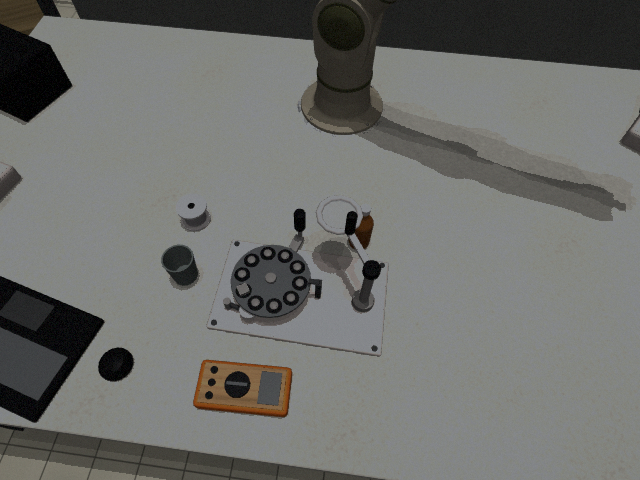

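The can (386,189) sits about 143° before the pointer (311,209), so it is 4 pockets short. The lens (293,260) is near the handle (340,277), and the bottle stands close by the lens. Next I fit the station pose.

```bash
cat >> h.py <<'E'
def ray(c,uv,z):
    k=calibration(c);T=np.array(k['cam_to_world']);f=240/np.tan(np.radians(k['fov_y'])/2)
    d=T[:3,:3]@np.array([(uv[0]-k['cx'])/f,(uv[1]-k['cy'])/f,1.]);o=T[:3,3]
    return (o+d*(z-o[2])/d[2])
def cen(m):
    y,x=np.nonzero(m);return np.array([x.mean(),y.mean()])
def best(c,q):
    r=trace(c,q);return r[0]['mask'],r[0]['p']
E
python3 - <<'E'
from h import *
B={'top':[(246,165),(408,168),(242,258),(409,261)],'scene':[(382,265),(237,243),(374,348),(214,323)]}
# station corner order: top: (+x,+y),(+x,-y),(-x,+y),(-x,-y)
S={'scene':[(374,348),(214,323),(382,265),(237,243)],'top':B['top']}
for c in S:
    im=cv2.imread(f'pics/{c}0.png',0); W=[]
    for u,v in S[c]:
        w=im[v-5:v+6,u-5:u+6].astype(float);t=np.clip(np.median(w)-w-25,0,None);ys,xs=np.mgrid[-5:6,-5:6]
        W.append(ray(c,(u+(t*xs).sum()/t.sum(),v+(t*ys).sum()/t.sum()),13)[:2])
    W=np.array(W);print(c,W.round(1).tolist(),'mean',W.mean(0).round(1))
    ey=(W[0]-W[1])+(W[2]-W[3]);yaw=np.arctan2(-ey[0],ey[1]);print('yaw',yaw,'size',np.linalg.norm(W[0]-W[1]),np.linalg.norm(W[0]-W[2]))
    R=np.array([[np.cos(yaw),-np.sin(yaw)],[np.sin(yaw),np.cos(yaw)]])
    print('axle',W.mean(0)+R@[0,-65],'hinge',W.mean(0)+R@[0,135])
for c in ('top','scene'):
    snap(c)
    for q,z in (('tray',60),('lens_center',165),('handle_top',85),('grip_top',200),('flux_bottle',70),('square_can',71)):
        try:
            m,p=best(c,q);print(c,q,round(p,2),m.sum(),cen(m).round(1),ray(c,cen(m),z).round(1))
        except Exception as e: print(c,q,e)
E
```

```text
scene [[721.7, 133.4], [711.5, -206.1], [530.1, 135.3], [514.4, -199.4]] mean [619.4 -34.2]
yaw -0.03820196676460361 size 339.66076525211884 191.62955140495365
axle [616.94166949 -99.1364439 ] hinge [624.5802046  100.71763482]
top [[720.9, 134.5], [709.6, -205.8], [524.5, 140.8], [513.6, -199.2]] mean [617.1 -32.4]
yaw -0.03273611989626374 size 340.5522850050799 196.4454813868693
axle [615.01955232 -97.38753186] hinge [621.56560697 102.50531235]
top tray 0.56 5720 [358.3 209.4] [611.9 -96.5  60. ]
top lens_center 0.68 2963 [283.7 247.4] [523.8  43.9 165. ]
top handle_top list index out of range
top grip_top 0.93 2840 [283.6 248. ] [517.9  41.3 200. ]
top flux_bottle 0.69 5481 [358.7 209.2] [610.3 -96.5  70. ]
top square_can 0.92 5671 [358.2 209.2] [610.2 -95.6  71. ]
scene tray 0.65 4496 [270.  280.7] [621.4 -97.5  60. ]
scene lens_center 0.87 1986 [345.8 226.5] [533.1  46.6 165. ]
scene handle_top 0.79 412 [298.3 228.2] [499.1 -54.6  85. ]
scene grip_top 0.63 1964 [345.9 226.8] [556.8  46.1 200. ]
scene flux_bottle 0.82 425 [364.8 225.9] [463.3  91.1  70. ]
scene square_can 0.91 4624 [270.4 280.8] [626.7 -95.   71. ]
```

Run:
```python
from h import *
a=cv2.imread('pics/top0.png')[130:310,220:440];b=cv2.imread('pics/scene0.png')[190:340,180:400]
a=cv2.resize(a,None,fx=3.2,fy=3.2,interpolation=3)[:,:400*2];b=cv2.resize(b,None,fx=3.2,fy=3.2,interpolation=3)
cv2.imwrite('pics/ab.png',cv2.resize(np.vstack([a,b]),(560,840))[:600] if 0 else a);cv2.imwrite('pics/b.png',b)
H=np.array([622.5,101.5])
for c,uv,z in (('top',(276,234),225),('top',(293,260),165),('scene',(351,213),225),('scene',(340,215),165),('top',(251,193),200),('scene',(372,268),200),('top',(340,277),115),('scene',(300,212),115),('top',(268,288),100),('scene',(366,212),140)):
    p=ray(c,uv,z);d=p[:2]-H;print(c,uv,p.round(1),np.linalg.norm(d).round(1),'theta',(np.arctan2(-d[0],-d[1])-0.036).round(3))
```

```text
top (276, 234) [538.3  52.  225. ] 97.7 theta 1.004
top (293, 260) [501.2  27.5 165. ] 142.1 theta 0.987
scene (351, 213) [541.4  52.3 225. ] 94.9 theta 0.989
scene (340, 215) [507.1  32.6 165. ] 134.4 theta 0.997
top (251, 193) [614.9  97.6 200. ] 8.6 theta 1.061
scene (372, 268) [637.9 100.1 200. ] 15.4 theta -1.515
top (340, 277) [474. -56. 115.] 216.5 theta 0.72
scene (300, 212) [476.4 -53.8 115. ] 213.2 theta 0.719
top (268, 288) [456.6  78.3 100. ] 167.5 theta 1.396
scene (366, 212) [474.7  86.1 140. ] 148.6 theta 1.431
```

View pics/ab.png

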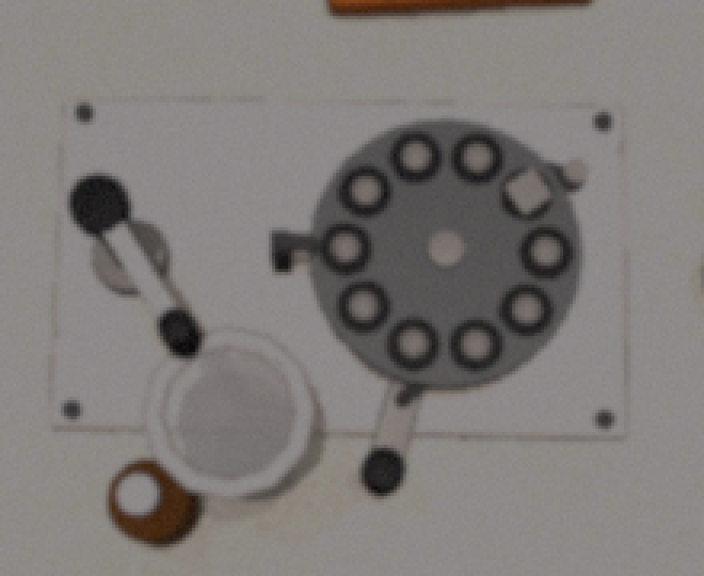

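View pics/b.png

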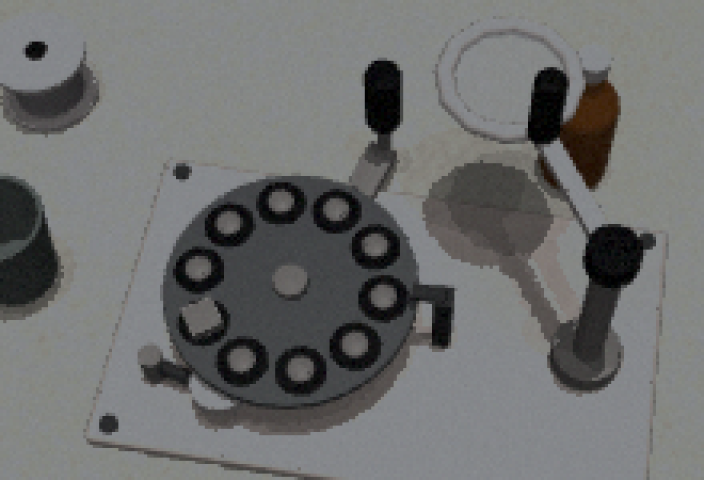

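The lens is at θ≈0.99, the axle at about (616,-98), the hinge at (622.5,101.5) and yaw is about -0.036. I go above the peg first.

servo_tool(moves=[{"hand":1,"translation":[-2.5,-2.5,-0.2],"angular":[0,0,0]},{"hand":1,"translation":[-2.5,-2.5,-0.2],"angular":[0,0,0]},{"hand":1,"translation":[-2.5,-2.5,-0.2],"angular":[0,0,0]},{"hand":1,"translation":[-2.5,-2.5,-0.2],"angular":[0,0,0]},{"hand":1,"translation":[-2.5,-2.5,-0.2],"angular":[0,0,0]},{"hand":1,"translation":[-2.5,-2.5,-0.2],"angular":[0,0,0]},{"hand":1,"translation":[-2.5,-2.5,-0.2],"angular":[0,0,0]},{"hand":1,"translation":[-2.5,-2.5,-0.2],"angular":[0,0,0]},{"hand":1,"translation":[-2.5,-2.5,-0.2],"angular":[0,0,0]},{"hand":1,"translation":[-2.5,-2.5,-0.2],"angular":[0,0,0]},{"hand":1,"translation":[-2.5,-2.5,-0.2],"angular":[0,0,0]},{"hand":1,"translation":[-2.5,-2.5,-0.2],"angular":[0,0,0]},{"hand":1,"translation":[-2.5,-2.5,-0.2],"angular":[0,0,0]},{"hand":1,"translation":[-2.5,-2.5,-0.2],"angular":[0,0,0]},{"hand":1,"translation":[-2.5,-2.5,-0.2],"angular":[0,0,0]},{"hand":1,"translation":[-2.5,-2.5,-0.2],"angular":[0,0,0]},{"hand":1,"translation":[-2.5,-2.5,-0.2],"angular":[0,0,0]},{"hand":1,"translation":[-2.5,-2.5,-0.2],"angular":[0,0,0]},{"hand":1,"translation":[-2.5,-2.5,-0.2],"angular":[0,0,0]},{"hand":1,"translation":[-2.4,-2.9,-0.2],"angular":[0,0,0]}])

```text
time: 3.47
tcp_pos: [544.1, 51.8, 271.7]
tool_rot: [3.141, 0.001, 2.823]
force: [1.1, 0.6, 0.4]
gripper_width: 0.998
```

servo_tool(moves=[{"hand":0.6,"translation":[0,0,0],"angular":[0,0,-6.15]},{"hand":0.6,"translation":[0,0,0],"angular":[0,0,-6.15]},{"hand":0.6,"translation":[0,0,0],"angular":[0,0,-6.15]},{"hand":0.6,"translation":[0,0,0],"angular":[0,0,-6.15]},{"hand":0.6,"translation":[0,0,0],"angular":[0,0,-6.15]},{"hand":0.6,"translation":[0,0,0],"angular":[0,0,-6.15]},{"hand":0.6,"translation":[0,0,0],"angular":[0,0,-6.15]},{"hand":0.6,"translation":[0,0,0],"angular":[0,0,-6.15]},{"hand":0.6,"translation":[0,0,0],"angular":[0,0,0]}])

```text
time: 4.22
tcp_pos: [543.2, 52.8, 271.4]
tool_rot: [-3.142, 0.0, -2.598]
force: [0.8, 0.6, -0.4]
gripper_width: 0.601
```

servo_tool(moves=[{"hand":0.6,"translation":[0,0,2],"angular":[0,0,0]},{"hand":0.6,"translation":[0,0,2],"angular":[0,0,0]},{"hand":0.6,"translation":[0,0,2],"angular":[0,0,0]},{"hand":0.6,"translation":[0,0,2],"angular":[0,0,0]},{"hand":0.6,"translation":[0,0,0],"angular":[0,0,0]},{"hand":0.1,"translation":[0,0,0],"angular":[0,0,0]},{"hand":0.1,"translation":[0,0,0],"angular":[0,0,0]},{"hand":0.1,"translation":[0,0,0],"angular":[0,0,0]},{"hand":0.1,"translation":[0,0,0],"angular":[0,0,0]},{"hand":0.1,"translation":[0,0,0],"angular":[0,0,0]},{"hand":0.1,"translation":[0,0,0],"angular":[0,0,0]}], force=20)

```text
time: 5.13
tcp_pos: [543.8, 53.2, 192.5]
tool_rot: [-3.141, 0.002, -2.603]
force: [-0.7, 1.3, 7.9]
gripper_width: 0.222
```

servo_tool(moves=[{"hand":0.1,"translation":[-0.03,0.79,0],"angular":[0,0,4.9]},{"hand":0.1,"translation":[-0.03,0.79,0],"angular":[0,0,4.9]},{"hand":0.1,"translation":[-0.03,0.79,0],"angular":[0,0,4.9]},{"hand":0.1,"translation":[-0.03,0.79,0],"angular":[0,0,4.9]},{"hand":0.1,"translation":[-0.03,0.79,0],"angular":[0,0,4.9]},{"hand":0.1,"translation":[-0.03,0.79,0],"angular":[0,0,4.9]},{"hand":0.1,"translation":[0,0,0],"angular":[0,0,0]}])

```text
time: 5.72
tcp_pos: [529.5, 99.3, 192.5]
tool_rot: [3.141, 0.0, -3.12]
force: [-4.5, -1.0, 11.1]
gripper_width: 0.228
```

Run:
```python
from h import *
print({k:np.round(v,2) for k,v in telemetry.get_state().items() if k in('time','tcp_pos','force','torque','gripper_width')})
```

```text
{'time': np.float64(5.72), 'tcp_pos': array([529.47,  99.32, 192.46]), 'force': array([-4.54, -0.98, 11.07]), 'torque': array([-0.19,  0.94, -0.24]), 'gripper_width': np.float64(0.23)}
```

servo_tool(moves=[{"hand":0.6,"translation":[0,0,0],"angular":[0,0,0]},{"hand":0.6,"translation":[0,0,0],"angular":[0,0,0]},{"hand":0.6,"translation":[0,0,0],"angular":[0,0,0]},{"hand":0.6,"translation":[0,0,-2],"angular":[0,0,0]},{"hand":0.6,"translation":[0,0,-3],"angular":[0,0,0]},{"hand":0.6,"translation":[0,0,-3],"angular":[0,0,0]},{"hand":0.6,"translation":[1.11,-3.06,0],"angular":[0,0,0]},{"hand":0.6,"translation":[1.11,-3.06,0],"angular":[0,0,0]},{"hand":0.6,"translation":[1.11,-3.06,0],"angular":[0,0,0]},{"hand":0.6,"translation":[1.11,-3.06,0],"angular":[0,0,0]},{"hand":0.6,"translation":[1.11,-3.06,0],"angular":[0,0,0]},{"hand":0.6,"translation":[0,0,0],"angular":[0,0,6.1]},{"hand":0.6,"translation":[0,0,0],"angular":[0,0,6.1]},{"hand":0.6,"translation":[0,0,0],"angular":[0,0,6.1]},{"hand":0.6,"translation":[0,0,0],"angular":[0,0,0]}])

```text
time: 6.97
tcp_pos: [478.3, -57.0, 271.3]
tool_rot: [-3.142, 0.0, 2.842]
force: [0.0, -0.1, -0.4]
gripper_width: 0.599
```

Run:
```python
from h import *
s=telemetry.get_state(); snap('wrist','w1'); snap('top','top1');print(s['tcp_pos'],s['tool_rot'])
T=np.array(calibration('wrist')['T_tool_cam'])
from scipy.spatial.transform import Rotation as Ro
R=Ro.from_euler('xyz',s['tool_rot']).as_matrix()
for q in ('handle_top','lens_center'):
    for d in boxes_of('wrist',q)[:2]: print(q,d['p'],(R@(T@np.r_[d['xyz'],1])[:3]+s['tcp_pos']).round(1))
# expected handle pixel
k=calibration('wrist');f=240/np.tan(np.radians(k['fov_y'])/2)
for P in ([477,-55.5,115],[477,-55.5,60]):
    t=np.linalg.inv(T)@np.r_[R.T@(np.array(P)-s['tcp_pos']),1];print((k['cx']+f*t[0]/t[2],k['cy']+f*t[1]/t[2]))
```

```text
[478.29238898 -57.0039286  271.33576341] [-3.14156152e+00  1.64905509e-04  2.84223053e+00]
handle_top 0.72 [486.5 -59.   92.8]
lens_center 0.84 [498.5  95.4 170.6]
lens_center 0.46 [452.4  69.8  91.7]
(np.float64(322.0960996116474), np.float64(217.2732919811302))
(np.float64(322.0779848366165), np.float64(206.03517655252548))
```

View pics/w1.png

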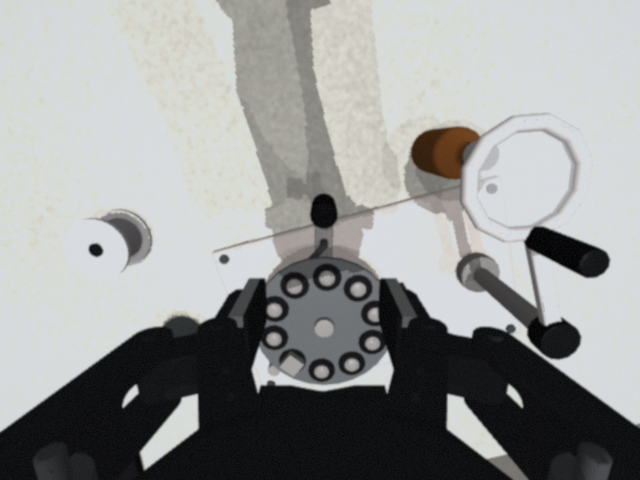

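Wrist view: the handle is at (322,210), centred between the fingers as predicted. The lens is well clear at (525,175). Now I lower the open fingers around the handle.

servo_tool(moves=[{"hand":0.6,"translation":[0,0,3.2],"angular":[0,0,0]},{"hand":0.6,"translation":[0,0,3.2],"angular":[0,0,0]},{"hand":0.6,"translation":[0,0,3.2],"angular":[0,0,0]},{"hand":0.6,"translation":[0,0,3.2],"angular":[0,0,0]},{"hand":0.6,"translation":[0,0,3.2],"angular":[0,0,0]},{"hand":0.6,"translation":[0,0,3.0],"angular":[0,0,0]},{"hand":0.6,"translation":[0,0,0],"angular":[0,0,0]},{"hand":0.6,"translation":[0,0,0],"angular":[0,0,0]}])

```text
time: 7.83
tcp_pos: [477.5, -56.4, 80.5]
tool_rot: [-3.141, -0.004, 2.849]
force: [-0.2, 0.3, 0.1]
gripper_width: 0.602
```

servo_tool(moves=[{"hand":0.6,"translation":[-0.03,-0.885,0],"angular":[0,0,-3.5]},{"hand":0.6,"translation":[-0.03,-0.885,0],"angular":[0,0,-3.5]},{"hand":0.6,"translation":[-0.03,-0.885,0],"angular":[0,0,-3.5]},{"hand":0.6,"translation":[-0.02,-0.885,0],"angular":[0,0,-3.5]},{"hand":0.6,"translation":[-0.03,-0.885,0],"angular":[0,0,-3.5]},{"hand":0.6,"translation":[-0.03,-0.885,0],"angular":[0,0,-3.5]},{"hand":0.6,"translation":[-0.03,-0.885,0],"angular":[0,0,-3.5]},{"hand":0.6,"translation":[-0.02,-0.885,0],"angular":[0,0,-3.5]},{"hand":0.6,"translation":[-0.03,-0.885,0],"angular":[0,0,-3.5]},{"hand":0.6,"translation":[-0.03,-0.885,0],"angular":[0,0,-3.5]},{"hand":0.6,"translation":[-0.03,-0.885,0],"angular":[0,0,-3.5]},{"hand":0.6,"translation":[-0.02,-0.885,0],"angular":[0,0,-3.5]},{"hand":0.6,"translation":[-0.03,-0.885,0],"angular":[0,0,-3.5]},{"hand":0.6,"translation":[-0.02,-0.885,0],"angular":[0,0,-3.5]},{"hand":0.6,"translation":[0,0,0],"angular":[0,0,0]},{"hand":0.6,"translation":[0,0,0],"angular":[0,0,0]}])

```text
time: 9.17
tcp_pos: [494.9, -175.9, 83.2]
tool_rot: [-3.14, 0.001, -2.582]
force: [-0.7, 2.9, 2.3]
gripper_width: 0.601
```

Run:
```python
from h import *
p=telemetry.get_state()['tcp_pos'];d=p[:2]-[616,-98];print(np.hypot(*d),np.degrees(np.arctan2(d[1],d[0]))+2.06)
snap('scene','s1');snap('wrist','w2')
im=cv2.imread('pics/s1.png')[190:340,180:400];b=cv2.resize(im,None,fx=2,fy=2,interpolation=3)
w=cv2.resize(cv2.imread('pics/w2.png'),(440,330));cv2.imwrite('pics/c1.png',np.vstack([b,w])[:600])
```

```text
144.03458546177708 -145.18087148027155
```

View pics/c1.png

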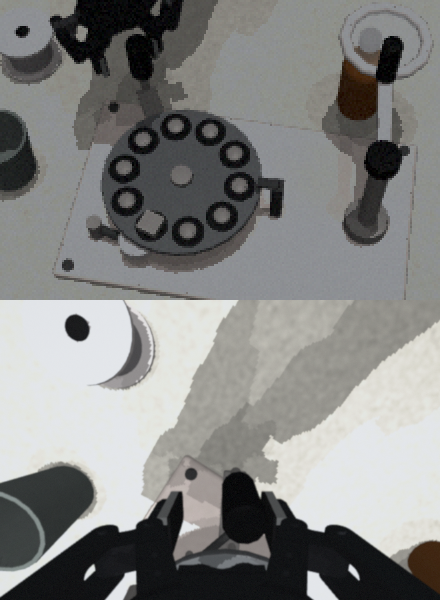

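The tray advanced one pocket, and the can in the scene crop is at (150,223), 3 short. The lever reached about 0.78. Now I return.

servo_tool(moves=[{"hand":0.6,"translation":[-0.03,0.885,0],"angular":[0,0,3.5]},{"hand":0.6,"translation":[-0.03,0.885,0],"angular":[0,0,3.5]},{"hand":0.6,"translation":[-0.03,0.885,0],"angular":[0,0,3.5]},{"hand":0.6,"translation":[-0.02,0.885,0],"angular":[0,0,3.5]},{"hand":0.6,"translation":[-0.03,0.885,0],"angular":[0,0,3.5]},{"hand":0.6,"translation":[-0.03,0.885,0],"angular":[0,0,3.5]},{"hand":0.6,"translation":[-0.03,0.885,0],"angular":[0,0,3.5]},{"hand":0.6,"translation":[-0.02,0.885,0],"angular":[0,0,3.5]},{"hand":0.6,"translation":[-0.03,0.885,0],"angular":[0,0,3.5]},{"hand":0.6,"translation":[-0.03,0.885,0],"angular":[0,0,3.5]},{"hand":0.6,"translation":[-0.03,0.885,0],"angular":[0,0,3.5]},{"hand":0.6,"translation":[-0.02,0.885,0],"angular":[0,0,3.5]},{"hand":0.6,"translation":[-0.03,0.885,0],"angular":[0,0,3.5]},{"hand":0.6,"translation":[-0.02,0.885,0],"angular":[0,0,3.5]},{"hand":0.6,"translation":[0,0,0],"angular":[0,0,0]},{"hand":0.6,"translation":[0,0,0],"angular":[0,0,0]},{"hand":0.6,"translation":[0,0,0],"angular":[0,0,0]}])

```text
time: 10.68
tcp_pos: [478.3, -56.8, 81.6]
tool_rot: [-3.141, 0.001, 2.85]
force: [-0.2, -0.2, -0.1]
gripper_width: 0.599
```

```bash
cat >> h.py <<'E'
def lev():
    s=telemetry.get_state();p=s['tcp_pos'];d=p[:2]-[616,-98];print('t',s['time'],p.round(1),'r',np.hypot(*d).round(1),'tool lever-angle',(np.degrees(np.arctan2(d[1],d[0]))%360+2.06-165).round(1),'F',s['force'].round(1))
E
python3 - <<'E'
from h import *
lev();snap('scene','s2');snap('wrist','w3')
im=cv2.imread('pics/s2.png')[190:340,180:400];b=cv2.resize(im,None,fx=2,fy=2,interpolation=3)
w=cv2.resize(cv2.imread('pics/w3.png'),(440,330));cv2.imwrite('pics/c2.png',np.vstack([b,w])[:600])
E
```

```text
t 10.6833 [478.3 -56.8  81.6] r 143.7 tool lever-angle 0.4 F [-0.2 -0.2 -0.1]
```

View pics/c2.png

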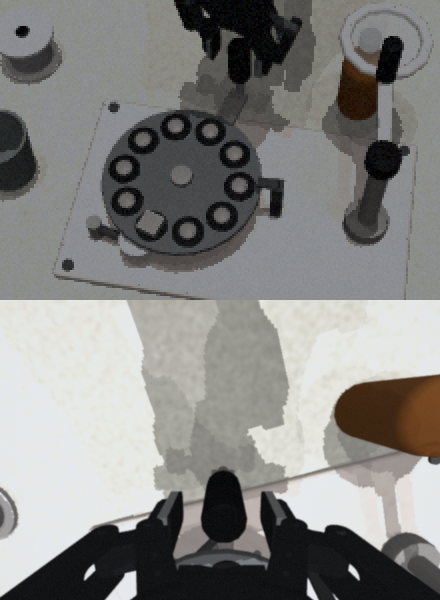

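The handle is home and free between the fingers, and the tray did not move on the return. Strokes 2 and 3 come next.

servo_tool(moves=[{"hand":0.6,"translation":[-0.03,-0.885,0],"angular":[0,0,-3.5]},{"hand":0.6,"translation":[-0.03,-0.885,0],"angular":[0,0,-3.5]},{"hand":0.6,"translation":[-0.03,-0.885,0],"angular":[0,0,-3.5]},{"hand":0.6,"translation":[-0.02,-0.885,0],"angular":[0,0,-3.5]},{"hand":0.6,"translation":[-0.03,-0.885,0],"angular":[0,0,-3.5]},{"hand":0.6,"translation":[-0.03,-0.885,0],"angular":[0,0,-3.5]},{"hand":0.6,"translation":[-0.03,-0.885,0],"angular":[0,0,-3.5]},{"hand":0.6,"translation":[-0.02,-0.885,0],"angular":[0,0,-3.5]},{"hand":0.6,"translation":[-0.03,-0.885,0],"angular":[0,0,-3.5]},{"hand":0.6,"translation":[-0.03,-0.885,0],"angular":[0,0,-3.5]},{"hand":0.6,"translation":[-0.03,-0.885,0],"angular":[0,0,-3.5]},{"hand":0.6,"translation":[-0.02,-0.885,0],"angular":[0,0,-3.5]},{"hand":0.6,"translation":[-0.03,-0.885,0],"angular":[0,0,-3.5]},{"hand":0.6,"translation":[-0.02,-0.885,0],"angular":[0,0,-3.5]},{"hand":0.6,"translation":[0,0,0],"angular":[0,0,0]},{"hand":0.6,"translation":[0,0,0],"angular":[0,0,0]}])

```text
time: 12.12
tcp_pos: [494.1, -175.9, 81.2]
tool_rot: [3.141, 0.0, -2.583]
force: [-0.5, 3.4, 0.8]
gripper_width: 0.598
```

servo_tool(moves=[{"hand":0.6,"translation":[-0.03,0.885,0],"angular":[0,0,3.5]},{"hand":0.6,"translation":[-0.03,0.885,0],"angular":[0,0,3.5]},{"hand":0.6,"translation":[-0.03,0.885,0],"angular":[0,0,3.5]},{"hand":0.6,"translation":[-0.02,0.885,0],"angular":[0,0,3.5]},{"hand":0.6,"translation":[-0.03,0.885,0],"angular":[0,0,3.5]},{"hand":0.6,"translation":[-0.03,0.885,0],"angular":[0,0,3.5]},{"hand":0.6,"translation":[-0.03,0.885,0],"angular":[0,0,3.5]},{"hand":0.6,"translation":[-0.02,0.885,0],"angular":[0,0,3.5]},{"hand":0.6,"translation":[-0.03,0.885,0],"angular":[0,0,3.5]},{"hand":0.6,"translation":[-0.03,0.885,0],"angular":[0,0,3.5]},{"hand":0.6,"translation":[-0.03,0.885,0],"angular":[0,0,3.5]},{"hand":0.6,"translation":[-0.02,0.885,0],"angular":[0,0,3.5]},{"hand":0.6,"translation":[-0.03,0.885,0],"angular":[0,0,3.5]},{"hand":0.6,"translation":[-0.02,0.885,0],"angular":[0,0,3.5]},{"hand":0.6,"translation":[0,0,0],"angular":[0,0,0]},{"hand":0.6,"translation":[0,0,0],"angular":[0,0,0]},{"hand":0.6,"translation":[0,0,0],"angular":[0,0,0]}])

```text
time: 13.53
tcp_pos: [478.1, -56.9, 81.4]
tool_rot: [-3.141, 0.0, 2.849]
force: [0.9, 0.0, -0.2]
gripper_width: 0.596
```

servo_tool(moves=[{"hand":0.6,"translation":[-0.03,-0.885,0],"angular":[0,0,-3.5]},{"hand":0.6,"translation":[-0.03,-0.885,0],"angular":[0,0,-3.5]},{"hand":0.6,"translation":[-0.03,-0.885,0],"angular":[0,0,-3.5]},{"hand":0.6,"translation":[-0.02,-0.885,0],"angular":[0,0,-3.5]},{"hand":0.6,"translation":[-0.03,-0.885,0],"angular":[0,0,-3.5]},{"hand":0.6,"translation":[-0.03,-0.885,0],"angular":[0,0,-3.5]},{"hand":0.6,"translation":[-0.03,-0.885,0],"angular":[0,0,-3.5]},{"hand":0.6,"translation":[-0.02,-0.885,0],"angular":[0,0,-3.5]},{"hand":0.6,"translation":[-0.03,-0.885,0],"angular":[0,0,-3.5]},{"hand":0.6,"translation":[-0.03,-0.885,0],"angular":[0,0,-3.5]},{"hand":0.6,"translation":[-0.03,-0.885,0],"angular":[0,0,-3.5]},{"hand":0.6,"translation":[-0.02,-0.885,0],"angular":[0,0,-3.5]},{"hand":0.6,"translation":[-0.03,-0.885,0],"angular":[0,0,-3.5]},{"hand":0.6,"translation":[-0.02,-0.885,0],"angular":[0,0,-3.5]},{"hand":0.6,"translation":[0,0,0],"angular":[0,0,0]},{"hand":0.6,"translation":[0,0,0],"angular":[0,0,0]}])

```text
time: 14.87
tcp_pos: [493.9, -176.0, 81.2]
tool_rot: [3.141, 0.0, -2.583]
force: [-0.7, 3.3, 1.9]
gripper_width: 0.605
```

servo_tool(moves=[{"hand":0.6,"translation":[-0.03,0.885,0],"angular":[0,0,3.5]},{"hand":0.6,"translation":[-0.03,0.885,0],"angular":[0,0,3.5]},{"hand":0.6,"translation":[-0.03,0.885,0],"angular":[0,0,3.5]},{"hand":0.6,"translation":[-0.02,0.885,0],"angular":[0,0,3.5]},{"hand":0.6,"translation":[-0.03,0.885,0],"angular":[0,0,3.5]},{"hand":0.6,"translation":[-0.03,0.885,0],"angular":[0,0,3.5]},{"hand":0.6,"translation":[-0.03,0.885,0],"angular":[0,0,3.5]},{"hand":0.6,"translation":[-0.02,0.885,0],"angular":[0,0,3.5]},{"hand":0.6,"translation":[-0.03,0.885,0],"angular":[0,0,3.5]},{"hand":0.6,"translation":[-0.03,0.885,0],"angular":[0,0,3.5]},{"hand":0.6,"translation":[-0.03,0.885,0],"angular":[0,0,3.5]},{"hand":0.6,"translation":[-0.02,0.885,0],"angular":[0,0,3.5]},{"hand":0.6,"translation":[-0.03,0.885,0],"angular":[0,0,3.5]},{"hand":0.6,"translation":[-0.02,0.885,0],"angular":[0,0,3.5]},{"hand":0.6,"translation":[0,0,0],"angular":[0,0,0]},{"hand":0.6,"translation":[0,0,0],"angular":[0,0,0]},{"hand":0.6,"translation":[0,0,0],"angular":[0,0,0]}])

```text
time: 16.28
tcp_pos: [478.1, -56.9, 81.4]
tool_rot: [-3.141, 0.0, 2.849]
force: [0.8, -0.6, -0.2]
gripper_width: 0.601
```

Run:
```python
from h import *
lev();snap('scene','s3')
im=cv2.imread('pics/s3.png')[190:340,180:400];cv2.imwrite('pics/c3.png',cv2.resize(im,None,fx=2.5,fy=2.5,interpolation=3))
```

```text
t 16.2833 [478.1 -56.9  81.4] r 143.9 tool lever-angle 0.5 F [ 0.8 -0.6 -0.2]
```

View pics/c3.png

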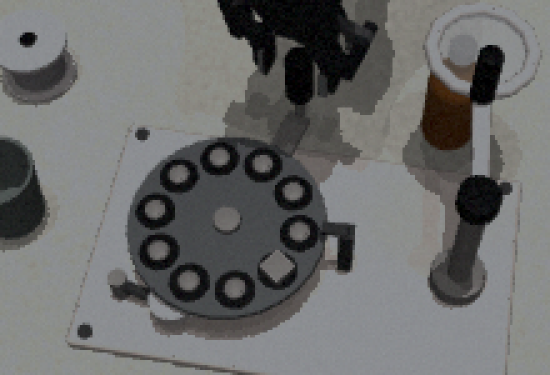

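The can at crop (278,268) is one pocket short of the pointer pocket (299,232). One more stroke, then I raise the hand clear.

servo_tool(moves=[{"hand":0.6,"translation":[-0.03,-0.885,0],"angular":[0,0,-3.5]},{"hand":0.6,"translation":[-0.03,-0.885,0],"angular":[0,0,-3.5]},{"hand":0.6,"translation":[-0.03,-0.885,0],"angular":[0,0,-3.5]},{"hand":0.6,"translation":[-0.02,-0.885,0],"angular":[0,0,-3.5]},{"hand":0.6,"translation":[-0.03,-0.885,0],"angular":[0,0,-3.5]},{"hand":0.6,"translation":[-0.03,-0.885,0],"angular":[0,0,-3.5]},{"hand":0.6,"translation":[-0.03,-0.885,0],"angular":[0,0,-3.5]},{"hand":0.6,"translation":[-0.02,-0.885,0],"angular":[0,0,-3.5]},{"hand":0.6,"translation":[-0.03,-0.885,0],"angular":[0,0,-3.5]},{"hand":0.6,"translation":[-0.03,-0.885,0],"angular":[0,0,-3.5]},{"hand":0.6,"translation":[-0.03,-0.885,0],"angular":[0,0,-3.5]},{"hand":0.6,"translation":[-0.02,-0.885,0],"angular":[0,0,-3.5]},{"hand":0.6,"translation":[-0.03,-0.885,0],"angular":[0,0,-3.5]},{"hand":0.6,"translation":[-0.02,-0.885,0],"angular":[0,0,-3.5]},{"hand":0.6,"translation":[0,0,0],"angular":[0,0,0]},{"hand":0.6,"translation":[0,0,0],"angular":[0,0,0]}])

```text
time: 17.67
tcp_pos: [494.0, -175.9, 81.2]
tool_rot: [3.141, 0.0, -2.583]
force: [-1.1, 3.6, 1.8]
gripper_width: 0.597
```

servo_tool(moves=[{"hand":0.6,"translation":[-0.03,0.885,0],"angular":[0,0,3.5]},{"hand":0.6,"translation":[-0.03,0.885,0],"angular":[0,0,3.5]},{"hand":0.6,"translation":[-0.03,0.885,0],"angular":[0,0,3.5]},{"hand":0.6,"translation":[-0.02,0.885,0],"angular":[0,0,3.5]},{"hand":0.6,"translation":[-0.03,0.885,0],"angular":[0,0,3.5]},{"hand":0.6,"translation":[-0.03,0.885,0],"angular":[0,0,3.5]},{"hand":0.6,"translation":[-0.03,0.885,0],"angular":[0,0,3.5]},{"hand":0.6,"translation":[-0.02,0.885,0],"angular":[0,0,3.5]},{"hand":0.6,"translation":[-0.03,0.885,0],"angular":[0,0,3.5]},{"hand":0.6,"translation":[-0.03,0.885,0],"angular":[0,0,3.5]},{"hand":0.6,"translation":[-0.03,0.885,0],"angular":[0,0,3.5]},{"hand":0.6,"translation":[-0.02,0.885,0],"angular":[0,0,3.5]},{"hand":0.6,"translation":[-0.03,0.885,0],"angular":[0,0,3.5]},{"hand":0.6,"translation":[-0.02,0.885,0],"angular":[0,0,3.5]},{"hand":0.6,"translation":[0,0,0],"angular":[0,0,0]},{"hand":0.6,"translation":[0,0,0],"angular":[0,0,0]},{"hand":0.6,"translation":[0,0,0],"angular":[0,0,0]}])

```text
time: 19.08
tcp_pos: [478.1, -56.9, 81.3]
tool_rot: [-3.141, -0.0, 2.849]
force: [-0.6, -0.8, -0.2]
gripper_width: 0.599
```

servo_tool(moves=[{"hand":0.6,"translation":[0,0,-3.2],"angular":[0,0,0]},{"hand":0.6,"translation":[0,0,-3.2],"angular":[0,0,0]},{"hand":0.6,"translation":[0,0,-3.2],"angular":[0,0,0]},{"hand":0.6,"translation":[0,0,-3.2],"angular":[0,0,0]},{"hand":0.6,"translation":[0,0,-3.2],"angular":[0,0,0]},{"hand":0.6,"translation":[0,0,-3.2],"angular":[0,0,0]},{"hand":0.6,"translation":[0,0,0],"angular":[0,0,0]}])

```text
time: 19.67
tcp_pos: [480.4, -57.9, 278.6]
tool_rot: [3.139, 0.008, 2.847]
force: [1.4, 1.0, 0.8]
gripper_width: 0.601
```

Run:
```python
from h import *
lev();print(telemetry.get_state()['tool_rot']);snap('scene','s4');snap('wrist','w4');snap('top','t4')
im=cv2.imread('pics/s4.png')[190:340,180:400];b=cv2.resize(im,None,fx=2.2,fy=2.2,interpolation=3)[:,:480]
t=cv2.resize(cv2.imread('pics/t4.png')[140:310,220:420],None,fx=1.6,fy=1.6,interpolation=3)
w=np.zeros((t.shape[0],b.shape[1],3),np.uint8);w[:,:t.shape[1]]=t;cv2.imwrite('pics/c4.png',np.vstack([b,w]))
```

```text
t 19.6667 [480.4 -57.9 278.6] r 141.4 tool lever-angle 0.6 F [1.4 1.  0.8]
[3.1394155  0.00823342 2.84695347]
```

View pics/c4.png

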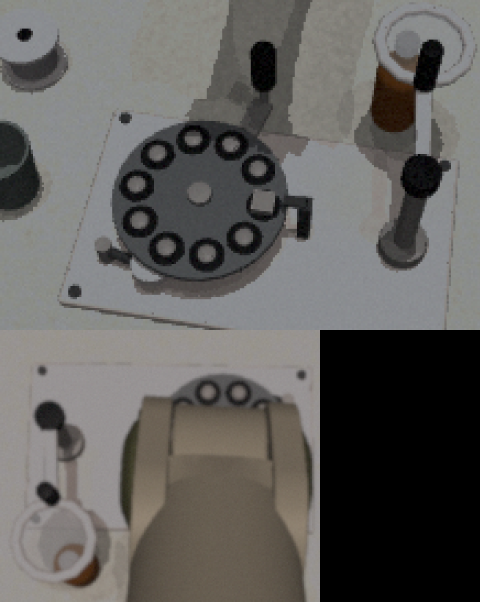

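The can is at the pointer (263,203 in the crop) and the lever is home. Turning about half a turn first keeps joint 7 in range for the long swing.

servo_tool(moves=[{"hand":0.6,"translation":[0,0,0],"angular":[0,0,7]},{"hand":0.6,"translation":[0,0,0],"angular":[0,0,7]},{"hand":0.6,"translation":[0,0,0],"angular":[0,0,7]},{"hand":0.6,"translation":[0,0,0],"angular":[0,0,7]},{"hand":0.6,"translation":[0,0,0],"angular":[0,0,7]},{"hand":0.6,"translation":[0,0,0],"angular":[0,0,7]},{"hand":0.6,"translation":[0,0,0],"angular":[0,0,7]},{"hand":0.6,"translation":[0,0,0],"angular":[0,0,7]},{"hand":0.6,"translation":[0,0,0],"angular":[0,0,7]},{"hand":0.6,"translation":[0,0,0],"angular":[0,0,7]},{"hand":0.6,"translation":[0,0,0],"angular":[0,0,7]},{"hand":0.6,"translation":[0,0,0],"angular":[0,0,7]},{"hand":0.6,"translation":[0,0,0],"angular":[0,0,7]},{"hand":0.6,"translation":[0,0,0],"angular":[0,0,7]},{"hand":0.6,"translation":[0,0,0],"angular":[0,0,7]},{"hand":0.6,"translation":[0,0,0],"angular":[0,0,7]},{"hand":0.6,"translation":[0,0,0],"angular":[0,0,7]},{"hand":0.6,"translation":[0,0,0],"angular":[0,0,7]},{"hand":0.6,"translation":[0,0,0],"angular":[0,0,7]},{"hand":0.6,"translation":[0,0,0],"angular":[0,0,7]}])

```text
time: 21.48
tcp_pos: [477.4, -56.8, 271.8]
tool_rot: [3.141, 0.003, 0.398]
force: [0.3, 0.3, -0.7]
gripper_width: 0.599
```

servo_tool(moves=[{"hand":0.6,"translation":[0,0,0],"angular":[0,0,7]},{"hand":0.6,"translation":[0,0,0],"angular":[0,0,7]},{"hand":0.6,"translation":[0,0,0],"angular":[0,0,7]},{"hand":0.6,"translation":[0,0,0],"angular":[0,0,0]},{"hand":0.6,"translation":[0,0,0],"angular":[0,0,0]}])

```text
time: 21.9
tcp_pos: [477.8, -56.5, 272.1]
tool_rot: [3.14, 0.003, 0.042]
force: [0.5, -0.8, -0.3]
gripper_width: 0.602
```

Run:
```python
from h import *
s=telemetry.get_state();print(s['joint_positions'].round(2),s['tcp_pos'].round(1),s['tool_rot'].round(3))
y=s['tool_rot'][2];d=np.array([530.,100.])-s['tcp_pos'][:2]
print('tx,ty',d@[np.cos(y),np.sin(y)],d@[np.sin(y),-np.cos(y)])
```

```text
[-0.65  0.34  0.87  2.13 -0.35  0.82 -1.09] [477.8 -56.5 272.1] [3.14e+00 3.00e-03 4.20e-02]
tx,ty 58.70521159123058 -154.21515261605558
```

servo_tool(moves=[{"hand":0.6,"translation":[1.17,-3.08,0],"angular":[0,0,0]},{"hand":0.6,"translation":[1.17,-3.08,0],"angular":[0,0,0]},{"hand":0.6,"translation":[1.17,-3.08,0],"angular":[0,0,0]},{"hand":0.6,"translation":[1.17,-3.08,0],"angular":[0,0,0]},{"hand":0.6,"translation":[1.17,-3.08,0],"angular":[0,0,0]},{"hand":0.6,"translation":[0,0,0],"angular":[0,0,0]},{"hand":0.6,"translation":[0,0,0],"angular":[0,0,0]},{"hand":0.6,"translation":[0,0,2],"angular":[0,0,0]},{"hand":0.6,"translation":[0,0,2],"angular":[0,0,0]},{"hand":0.6,"translation":[0,0,2],"angular":[0,0,0]},{"hand":0.6,"translation":[0,0,1.8],"angular":[0,0,0]},{"hand":0.6,"translation":[0,0,0],"angular":[0,0,0]},{"hand":0.1,"translation":[0,0,0],"angular":[0,0,0]},{"hand":0.1,"translation":[0,0,0],"angular":[0,0,0]},{"hand":0.1,"translation":[0,0,0],"angular":[0,0,0]},{"hand":0.1,"translation":[0,0,0],"angular":[0,0,0]},{"hand":0.1,"translation":[0,0,0],"angular":[0,0,0]},{"hand":0.1,"translation":[0,0,0],"angular":[0,0,0]}], force=20)

```text
time: 23.4
tcp_pos: [531.5, 99.4, 196.4]
tool_rot: [-3.141, -0.002, 0.038]
force: [-2.1, -1.2, 7.0]
gripper_width: 0.225
```

servo_tool(moves=[{"hand":0.1,"translation":[0.03,0.786,0],"angular":[0,0,-4.9]},{"hand":0.1,"translation":[0.03,0.786,0],"angular":[0,0,-4.9]},{"hand":0.1,"translation":[0.04,0.786,0],"angular":[0,0,-4.9]},{"hand":0.1,"translation":[0.03,0.786,0],"angular":[0,0,-4.9]},{"hand":0.1,"translation":[0.03,0.786,0],"angular":[0,0,-4.9]},{"hand":0.1,"translation":[0.04,0.786,0],"angular":[0,0,-4.9]},{"hand":0.1,"translation":[0.03,0.786,0],"angular":[0,0,-4.9]},{"hand":0.1,"translation":[0.03,0.786,0],"angular":[0,0,-4.9]},{"hand":0.1,"translation":[0.04,0.786,0],"angular":[0,0,-4.9]},{"hand":0.1,"translation":[0.03,0.786,0],"angular":[0,0,-4.9]},{"hand":0.1,"translation":[0.03,0.786,0],"angular":[0,0,-4.9]},{"hand":0.1,"translation":[0.04,0.786,0],"angular":[0,0,-4.9]},{"hand":0.1,"translation":[0.03,0.786,0],"angular":[0,0,-4.9]},{"hand":0.1,"translation":[0.03,0.786,0],"angular":[0,0,-4.9]},{"hand":0.1,"translation":[0.04,0.786,0],"angular":[0,0,-4.9]},{"hand":0.1,"translation":[0.03,0.786,0],"angular":[0,0,-4.9]},{"hand":0.1,"translation":[0,0,0],"angular":[0,0,0]},{"hand":0.1,"translation":[0,0,0],"angular":[0,0,0]}])

```text
time: 24.9
tcp_pos: [608.9, 13.3, 196.4]
tool_rot: [3.14, -0.002, 1.407]
force: [0.4, 3.3, 5.9]
gripper_width: 0.223
```

Run:
```python
from h import *
s=telemetry.get_state();d=s['tcp_pos'][:2]-[622.5,101.5];print(s['joint_positions'].round(2),s['force'],np.hypot(*d),'theta',np.arctan2(-d[0],-d[1])-.036)
snap('scene','s5')
```

```text
[-0.32  0.51  0.31  1.92 -0.23  0.73 -0.05] [0.35963595 3.32517139 5.85207652] 89.25569298889157 theta 0.11745970124159066
```

servo_tool(moves=[{"hand":0.1,"translation":[0.02,0.54,0],"angular":[0,0,-3.4]},{"hand":0.1,"translation":[0.02,0.54,0],"angular":[0,0,-3.4]},{"hand":0.1,"translation":[0,0,0],"angular":[0,0,0]},{"hand":0.1,"translation":[0,0,0],"angular":[0,0,0]},{"hand":0.1,"translation":[0,0,0],"angular":[0,0,0]}])

```text
time: 25.37
tcp_pos: [619.3, 12.4, 196.4]
tool_rot: [3.14, -0.001, 1.524]
force: [-0.4, 2.2, 6.5]
gripper_width: 0.229
```

servo_tool(moves=[{"hand":0.55,"translation":[0,0,0],"angular":[0,0,0]},{"hand":0.55,"translation":[0,0,0],"angular":[0,0,0]},{"hand":0.55,"translation":[0,0,0],"angular":[0,0,0]},{"hand":0.55,"translation":[0,0,0],"angular":[0,0,0]},{"hand":0.55,"translation":[0,0,-3],"angular":[0,0,0]},{"hand":0.55,"translation":[0,0,-3],"angular":[0,0,0]},{"hand":0.55,"translation":[0,0,-3],"angular":[0,0,0]},{"hand":0.55,"translation":[0,0,0],"angular":[0,0,0]}])

```text
time: 26.03
tcp_pos: [621.1, 10.7, 290.8]
tool_rot: [3.134, -0.001, 1.524]
force: [1.3, 0.4, -0.4]
gripper_width: 0.554
```

servo_tool(moves=[{"hand":0.55,"translation":[0,-4,0],"angular":[0,0,0]},{"hand":0.55,"translation":[0,-4,0],"angular":[0,0,0]},{"hand":0.55,"translation":[0,-4,0],"angular":[0,0,0]},{"hand":0.55,"translation":[3,0,0],"angular":[0,0,0]},{"hand":0.55,"translation":[4,0,0],"angular":[0,0,0]},{"hand":0.55,"translation":[4,0,0],"angular":[0,0,0]},{"hand":0.55,"translation":[4,0,0],"angular":[0,0,0]},{"hand":0.55,"translation":[4,0,0],"angular":[0,0,0]},{"hand":0.55,"translation":[4,0,0],"angular":[0,0,0]},{"hand":0.55,"translation":[4,0,0],"angular":[0,0,0]},{"hand":0.55,"translation":[0,0,0],"angular":[0,0,0]}])

```text
time: 26.95
tcp_pos: [509.9, 295.7, 284.5]
tool_rot: [-3.141, -0.003, 1.534]
force: [-0.2, 1.1, 0.2]
gripper_width: 0.551
```

Run:
```python
from h import *
for c in('top','scene'):
    snap(c,c+'6')
    for q in('lens_center','square_can','tray','handle_top'): print(c,q,find(c,q)[:1])
a=cv2.imread('pics/top6.png')[140:310,230:430];b=cv2.imread('pics/scene6.png')[190:340,180:400]
a=cv2.resize(a,None,fx=2.6,fy=2.6,interpolation=3);b=cv2.resize(b,None,fx=2.6,fy=2.6,interpolation=3)[:,30:550]
a=a[100:310];cv2.imwrite('pics/c6.png',np.vstack([a[:,:520],b]))
```

```text
top lens_center [(0.56, [611.1, -22.1, 171.7])]
top square_can [(0.95, [599.0, -115.8, 62.6])]
top tray [(0.77, [592.8, -111.5, 58.6])]
top handle_top [(0.88, [499.6, -60.1, 42.4])]
scene lens_center [(0.63, [626.7, -17.3, 169.3])]
scene square_can [(0.98, [636.9, -105.5, 59.7])]
scene tray [(0.68, [641.2, -26.1, 11.0])]
scene handle_top [(0.58, [485.9, -53.9, 93.3])]
```

View pics/c6.png

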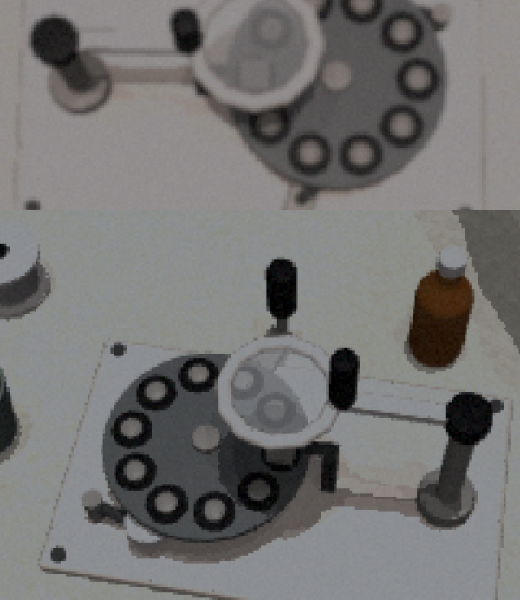

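Run:
```python
from h import *
from scipy.ndimage import map_coordinates
from scipy.optimize import minimize
t=np.linspace(0,2*np.pi,180,endpoint=False)
def fit(c,fn,x0,z=171):
    im=cv2.imread(fn)
    g=cv2.cvtColor(im,cv2.COLOR_BGR2GRAY).astype(float)
    def smp(x,r):
        P=np.c_[x[0]+r*np.cos(t),x[1]+r*np.sin(t),np.full(180,z)];q=proj(c,P)
        return map_coordinates(g,[q[:,1],q[:,0]],order=1)
    def cost(x): # bright ring, darker inside; darker outside
        return -np.mean(np.clip(sum(smp(x,r) for r in(41,43,45))/3-smp(x,34),-40,40)+np.clip(smp(x,46)-smp(x,51),-40,40))
    b=min(((cost((x0[0]+a,x0[1]+e)),x0[0]+a,x0[1]+e) for a in range(-20,21,2) for e in range(-20,21,2)))
    r=minimize(cost,b[1:],method='Nelder-Mead');return r.x.round(1),r.fun
for c,pk in(('top',(617.1,-35.4)),('scene',(619.2,-37.2))):
    print(c,'lens',fit(c,f'pics/{c}6.png',pk),'pick by bolts',pk)
    # control: initial lens at start, theta
    print(c,'initial',fit(c,f'pics/{c}0.png',(504,30)))
```

```text
Traceback (most recent call last):
  File "h.py", line 13, in proj
    k=calibration(c);T=np.linalg.inv(np.array(k['cam_to_world']));f=240/np.tan(np.radians(k['fov_y'])/2)
ValueError: time passes only in moves, steps and waits
```

Run:
```python
import h; from h import *
K={c:calibration(c) for c in('top','scene')}; h.calibration=lambda c:K[c]
from scipy.ndimage import map_coordinates
from scipy.optimize import minimize
t=np.linspace(0,2*np.pi,180,endpoint=False)
def fit(c,fn,x0,z=171):
    g=cv2.cvtColor(cv2.imread(fn),cv2.COLOR_BGR2GRAY).astype(float)
    def smp(x,r):
        q=proj(c,np.c_[x[0]+r*np.cos(t),x[1]+r*np.sin(t),np.full(180,z)]);return map_coordinates(g,[q[:,1],q[:,0]],order=1)
    def cost(x):
        return -np.mean(np.clip(sum(smp(x,r) for r in(41,43,45))/3-smp(x,34),-40,40)+np.clip(smp(x,46)-smp(x,51),-40,40))
    b=min(((cost((x0[0]+a,x0[1]+e)),x0[0]+a,x0[1]+e) for a in range(-20,21,2) for e in range(-20,21,2)))
    r=minimize(cost,b[1:],method='Nelder-Mead');return r.x.round(1),round(r.fun,1)
for c,pk in(('top',(617.1,-35.4)),('scene',(619.2,-37.2))):
    print(c,'lens',fit(c,f'pics/{c}6.png',pk),'pick by bolts',pk)
    print(c,'initial',fit(c,f'pics/{c}0.png',(504,30)))
print(telemetry.get_state()['time'])
```

```text
top lens (array([618.8, -34.5]), np.float64(-36.3)) pick by bolts (617.1, -35.4)
top initial (array([505.1,  32.9]), np.float64(-20.7))
scene lens (array([621. , -34.5]), np.float64(-32.1)) pick by bolts (619.2, -37.2)
scene initial (array([523.5,  27. ]), np.float64(-23.4))
27.45
```

In both cameras the lens is about 2 mm from the pick point, the can is at the pointer and the handle is home. I'm handing in.

```bash
python3 -c "
from h import *
s=telemetry.get_state();print(s['time'],s['force'],s['qd'].round(3));print(order.sign_off())"
```

```text
27.45 [-0.53132261 -0.29902899 -0.0928311 ] [-0.004  0.003 -0.003 -0.004  0.001 -0.    -0.001]
the job is handed in; nothing more can be done
None
```

The square can now stands at the pointer with the lens centred over its pocket, and I handed the job in at 27.5 s. No verdict was reported.

- **Magnifier aside:** I first swung the lens from about 0.99 to 1.51 rad, clear of the lever.
- **Lever:** The can started 4 pockets short. I made four strokes to about 0.78 rad with the fingers open around the handle, so the spring brought the lever home each time. The tray stayed put on the return I checked, and the can ended at the pointer.
- **Magnifier back:** I swung the lens over the pocket, let go of the grip and moved the hand away.

**Last checks:**
- **Lens position:** Ring fits put the lens within about 2 mm of the pick point sideways in both cameras. Along the arm they showed 1 mm (top camera) and 3 mm (scene camera), which is within the calibration error.
- **Scene:** The lever is home, and I saw no sign that the reel, bottle or cup had moved.
- **Arm:** It is still and touching nothing.
- **Disagreement:** The networks' position for the can was unreliable because its mask covered the whole tray. I judged the can's place by the pictures instead.

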